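# Hold a lamp's sprung shutter half open behind the tube

## Task

A colleague across the bench wants to look over the capped glass tube in the inspection lamp for scratches, with half the window behind it bright and half dark. Find the bay in which that tube stands, slide that bay's shutter open against its spring to half travel, so that its edge stands behind the middle of the tube, and keep it there: the job finishes with the fingers still holding the shutter steady, as it springs shut when let go. Keep the unused bay's shutter shut, and do not disturb the tube, the dust plug or the other things on the bench.

Things in the scene. Friction and masses are not known exactly. Their poses are not given: they have to be found in the camera images.
- lamp: tube inspection lamp, fixed: grey metal housing with white front. Origin: on the bench, below its middle. +x points out of its front, away from the robot (turned up to 20 degrees); z up. Own frame, mm: housing x -60 to 56, y -165 to 165, flat top at z 180; tube shelf x 56 to 106, y -100 to 100, top z 32. Two bays: left at y = 55, right at y = -55, each with a lit window, a shutter and a tube socket
- shutter_left (a joint): opening of the left bay's shutter (60 mm wide dark steel blade covering its window), m: 0 shut (start), 0.030 half travel, when its inner edge is on the window's centre line, 0.060 fully open (stop). Slides outwards, along the lamp's +y. The spring pulls it shut with 3.3 N when shut, 6.6 N at half, 9.9 N fully open; friction 0.3 N. Let go, it shuts
- shutter_right (a joint): opening of the right bay's shutter, m: the mirror image, slides outwards along the lamp's -y; same values, travel and spring as the left one
- thumb_left (a point): centre of the upper face of the left shutter's thumb-piece, a ribbed bare-aluminium block standing up from a slot in the housing's top: 14 mm along the lamp's y (the slide), 24 along its x, its top 34 above the housing's top (214 above the bench), underside 2 above it. Shut, it is at lamp x = 38, y = 55. Pinch it from above across the 14 mm or push its inner side
- thumb_right (a point): the same for the right shutter: shut, its thumb-piece stands at lamp x = 38, y = -55 mm, 110 mm from the left one. Beside each slot five dark lines are engraved in the housing's top, on the robot's side; the long middle line, 30 mm from the first, shows where the middle of the thumb-piece is at half travel
- bay_left (a point): centre of the mouth of the left bay's tube socket in the shelf (hole 20 mm wide, 24 deep; lamp x = 81, y = 55, z = 32), in front of the middle of the left window, which is opal, 50 wide and 82 high (z 40 to 122)
- bay_right (a point): the same for the right bay: lamp x = 81, y = -55, z = 32 mm
- tube: the glass tube to be inspected, loose: 18 in diameter, 128 long with its black 21 mm screw cap, standing upright in the socket of one of the two bays (which one varies); its top is 136 above the bench. Origin: centre of its foot, 8 above the bench
- plug: low black rubber dust plug sitting in the socket of the other, unused bay: head 28 in diameter, 12 high, standing 12 above the shelf. Origin: centre of its foot, 12 above the bench
- spray_bottle: loose green spray bottle, 84 in diameter, 198 high, beside the lamp on its left. Origin: centre of the underside
- petri_dish: loose closed glass dish, 100 in diameter, 16 high, on the bench in front of the lamp. Origin: centre of the underside
- tube_rack: loose wire tube rack, 220 x 100, 78 high, with three capped tubes up to 132 high, to the right of the lamp. Origin: centre of the underside

How it is judged (in metres and radians):
At the end, for the whole second after the job is handed in: The shutter of the bay that holds the tube stands at 25 to 35 mm of its 60 mm travel, moving at less than 10 mm/s, with the fingers pressing on it with more than 2 N; the other shutter is within 4 mm of shut; the tube stands upright and at rest in its socket (((horizontal distance between tube and bay_left below 0.012 m and value of joint shutter_left between 0.025 and 0.035 m and velocity of joint shutter_left between -0.01 and 0.01 m/s and contact force between the fingers and shutter_left above 2 N and value of joint shutter_right below 0.004 m) or (horizontal distance between tube and bay_right below 0.012 m and value of joint shutter_right between 0.025 and 0.035 m and velocity of joint shutter_right between -0.01 and 0.01 m/s and contact force between the fingers and shutter_right above 2 N and value of joint shutter_left below 0.004 m)) and angle between tube's own z axis and vertical below 0.15 rad and linear speed of tube below 0.02 m/s); the arm keeps its last pose, push and grip.
It fails at once if the shutter of the bay without the tube is opened by more than 10 mm ((horizontal distance between tube and bay_left below 0.02 m and value of joint shutter_right above 0.01 m) or (horizontal distance between tube and bay_right below 0.02 m and value of joint shutter_left above 0.01 m)).
It fails at once if the tube is lifted, shifted or tipped (distance of tube from where it was at the start of the episode above 0.012 m or angle between tube's own z axis and vertical above 0.2 rad).
It fails at once if the dust plug is moved by more than 12 mm (distance of plug from where it was at the start of the episode above 0.012 m).
It fails at once if another thing on the bench is moved by more than 25 mm or tipped over (distance of any of spray_bottle, petri_dish, tube_rack from where it was at the start of the episode above 0.025 m or angle between any of spray_bottle, petri_dish, tube_rack's own z axis and vertical above 0.4 rad).
It also fails if it takes over 34 s, if anything falls off the work surface, if the arm or the gripper's body presses on something with over 40 N, if the wrist force passes 120 N, or if a joint passes its speed limit or range.

## Robot

A 6-joint arm with a two-finger parallel gripper is mounted at the origin on the work surface. World frame = base frame: x ahead of the robot, y to its left, z up, the work surface at z = 0. Lengths are in mm, angles in rad, forces in N, time in s.
With the tool pointing down it reaches from about 350 to 975 mm from the base axis. Payload 7.1 kg.
Tool frame: the origin (TCP) lies at the very end of the fingers, on their centre line; the grasp point (between the pads) lies 19 mm behind it; z points along the fingers, y is the direction in which the jaws open and shut (so a half turn about z gives the same grasp; the last joint's range is limited). The gripper opens to 88 mm and grips with 3 to 60 N. Pads are 20 mm wide; open, the fingers measure 115 mm over their backs; the gripper's body (75 mm by 178 mm) begins 61 mm behind the grasp point.
Start: joints at [1.199, 0.423, 1.63, -0, 1.089, -0.019], TCP at [215.922, 586.5, 222.675] pointing down, gripper open.
Joint ranges: [-3, 3], [-0.9, 2.11], [0.09, 2.58], [-1.31, 4.45], [0.11, 2.69], [-2.54, 2.54]. Speed limits (rad/s): [2.39, 2.39, 3.01, 3.14, 3.14, 3.14].

## Interface

Orientations are given as a rotation vector (axis times angle).
In Python, from workcell import * gives the robot as it stands.
- The arm moves only by the tool play_rows, never from a script. Its argument "plan" is text: rows parted by semicolons, each of 7 numbers parted by spaces: the finger opening in cm, from 0 to 8.78, then the shift along the tool's x, y, z in cm, then the turn, a rotation vector about the tool's x, y, z in degrees. A call has 1 to 20 rows; each row shifts and turns the commanded pose from where the row before left it, along the tool's axes as they then stand; what a row does not reach is not made up. A row lasts 1/8 s, in which the tool goes at most 62.5 mm and 10.7 degrees, less where a joint would pass 70% of its speed; a pose out of reach is approached as far as the arm can. A call is refused whole if a number of a shift passes 6.25 or a number of a turn 10.7, either way. A call with a gripper value outside its range is refused whole. The fingers move at their own pace and stop on an object; the grip force is fixed at half the most. Time passes only in rows, so rows that do not move let the fingers close. It gives the time, the measured TCP pose, the force and the opening at its end, in the units of the state.
- get_obs(): the state, without advancing time (a new reading comes with each control period).
- get_image(name): name is "scene" or "side" or "wrist"; returns a dict with "pixels" (420x560x3 uint8, red, green, blue), "range_z" (420x560 float32, mm along the optical axis (not along the pixel's ray), 0 where there is no reading), "fx", "fy", "cx", "cy" (pixels), "eye" and "attitude" of the camera in the world. Camera axes: x right, y down, z forward; pixel columns grow to the right and rows downward; lengths in mm; the calibration is good to about 2 mm. A picture is of the moment at which its call begins.
- close_job(): hands the job in, once; it reports no verdict.
The state is a dict: "t": time; "qpos": joint angles; "qvel": joint speeds; "joint_torque": joint torques, N m; "ee_pos": TCP position; "orientation": TCP orientation; "ft_force": force on the tool from outside, world axes, zero at the start; "moment": the same for the moment, N m; "width": finger opening in mm.
Only numpy, scipy, OpenCV 4.12 (cv2) and the standard library are available. Lean on these libraries where they do the work, as an engineer would, in place of code of your own. Each camera call takes 0.05 s, during which the arm holds its last target. There are 200 camera calls.

## Working session

There is one attempt and no reset: what is moved stays moved. The work goes in short steps, Python scripts to look and compute and a tool call to move; the robot and the scene stay as the last step left them, time stands still between calls to the robot, and variables do not carry over. Pictures are saved under pics/ and viewed, about 8 in all and at most 12, crops included, and the job is handed in when it is done.

Besides the shell and the picture viewer there is one more tool, called after ">>>" as name(argument=value, ...), one argument or row to a line, values as JSON. play_rows: Moves the arm, as the interface text tells. Its arguments: {"type":"object","properties":{"plan":{"type":"string"}},"required":["plan"]}

```bash
mkdir -p pics; ls
cat > h.py <<'E'
from workcell import *
import numpy as np, cv2
from scipy.spatial.transform import Rotation as R
E
python3 - <<'E'
from h import *
o=get_obs();print({k:np.round(v,3) for k,v in o.items()})
a=[get_image(n) for n in("scene","side")]
for n,i in zip(("scene","side"),a):
    np.save(n+".npy",i,allow_pickle=True)
    print(n,i['eye'],i['attitude'],i['fx'],i['cx'],i['cy'])
    cv2.imwrite(f"pics/{n}.png",i['pixels'][...,::-1])
E
```

```text
pics
{'t': np.float64(0.0), 'qpos': array([ 1.199,  0.424,  1.631, -0.   ,  1.089, -0.019]), 'qvel': array([ 0.001, -0.001,  0.001, -0.001, -0.   , -0.001]), 'joint_torque': array([-4.0000e-03, -5.4463e+01, -2.7365e+01,  6.4000e-02,  2.3000e-02,
       -0.0000e+00]), 'ee_pos': array([215.739, 585.983, 221.923]), 'orientation': array([-5.510e-01, -3.093e+00,  2.000e-03]), 'ft_force': array([-0.06 ,  0.487, -0.575]), 'moment': array([0.035, 0.023, 0.046]), 'width': np.float64(87.686)}
scene [1467.59772113 -396.78384563  892.11151348] [-1.92583272 -1.22207301  0.59116807] 535.029171250339 286.98134765565686 209.08479325491456
side [767.43009354 188.35916056 937.58187453] [-1.33859999 -2.67013641  0.38311633] 382.19373137640406 280.67456693667646 218.85108097740647
```

View pics/scene.png

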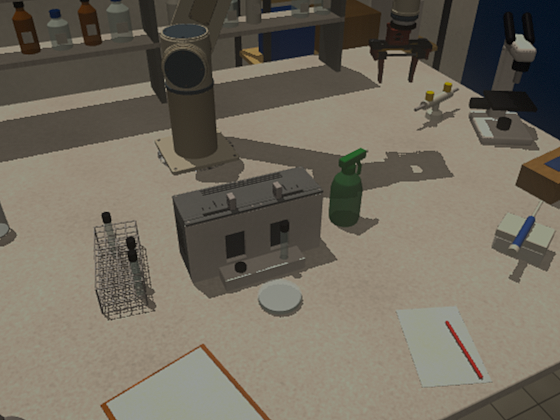

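View pics/side.png

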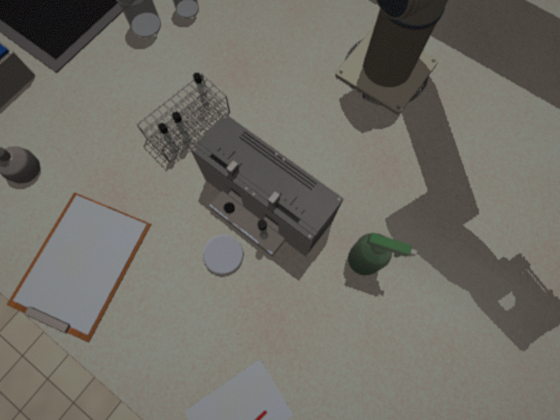

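The scene view shows the tube (cap near pixel 284,227) in the bay nearer the green bottle, so it is the left bay (+y). The plug is at (240,267). The side view agrees: thumbs are near (232,166) and (274,198), tube cap at (263,225), plug at (229,208). Next I'll measure the thumb-pieces from range and height.

```bash
cat >> h.py <<'E'
def cloud(i):
    v,u=np.indices(i['range_z'].shape); z=i['range_z']
    p=np.stack([(u-i['cx'])/i['fx']*z,(v-i['cy'])/i['fy']*z,z],-1)
    A=np.asarray(i['attitude']); M=R.from_rotvec(A) if A.size==3 else R.from_matrix(A)
    return M.apply(p.reshape(-1,3)).reshape(p.shape)+i['eye']
def load(n): return np.load(n+".npy",allow_pickle=True).item()
E
python3 - <<'E'
from h import *
i=load("side");P=cloud(i);ok=i['range_z']>0
win=np.zeros(ok.shape,bool);win[110:255,190:345]=1
top=ok&win&(abs(P[...,2]-180)<8)
q=P[top][:,:2].astype(np.float32);r=cv2.minAreaRect(q);print("top",np.median(P[top][:,2]),r)
yaw=None
m=(ok&win&(P[...,2]>206)&(P[...,2]<224)).astype(np.uint8)
n,l,s,c=cv2.connectedComponentsWithStats(m)
for k in range(1,n):
    if s[k,4]>8: print(c[k],s[k],P[l==k].mean(0),P[l==k].min(0),P[l==k].max(0))
b=cv2.boxPoints(r);print(b)
for nm,(u0,u1,v0,v1) in dict(cap=(255,272,216,234),plug=(222,237,201,215)).items():
    w=P[v0:v1,u0:u1][(i['pixels'][v0:v1,u0:u1].max(-1)<45)];print(nm,np.median(w,0))
E
```

```text
top 181.19864789361577 ((525.5885620117188, -31.686813354492188), (330.7318115234375, 117.29015350341797), 88.53173065185547)
[231.875      166.14772727] [226 160  13  13  88] [565.06263585 -85.58286795 213.76406343] [552.89511445 -94.0051623  206.00621828] [576.32117488 -79.07516321 220.24631614]
[273.29347826 197.25      ] [268 191  12  13  92] [568.26410852  23.56258403 214.02253807] [555.4120731   15.91184126 207.40297602] [579.44022022  30.24515408 217.77298539]
[[ 462.72552 -195.49574]
 [ 579.9771  -198.50111]
 [ 588.4516   132.12212]
 [ 471.2      135.12749]]
cap [611.00662062  23.40493095 136.26264256]
plug [608.4297086  -86.85417528  44.91632982]
```

>>> play_rows(
  plan="8.7 0 0 -5 0 0 0;6 0 0 0 0 0 -9.3;5 0 0 0 0 0 -9.3;5 -2.6 -3.95 0 0 0 0;5 -2.6 -3.95 0 0 0 0;5 -2.6 -3.95 0 0 0 0;5 -2.6 -3.95 0 0 0 0;5 -2.6 -3.95 0 0 0 0;5 -2.6 -3.95 0 0 0 0;5 -2.6 -3.95 0 0 0 0;5 -2.6 -3.95 0 0 0 0;5 -2.6 -3.95 0 0 0 0;5 -2.6 -3.95 0 0 0 0;5 -2.6 -3.95 0 0 0 0;5 -2.6 -3.95 0 0 0 0;5 -2.6 -3.95 0 0 0 0;5 -2.6 -3.95 0 0 0 0;5 0 0 0 0 0 0;5 0 0 0 0 0 0",
)

```text
t: 2.48
ee_pos: [563.6, 23.6, 272.2]
orientation: [-0.045, -3.14, -0.0]
ft_force: [0.9, 0.7, -0.5]
width: 50.1
```

Run:
```python
from h import *
o=get_obs();M=R.from_rotvec(o['orientation']).as_matrix();print(o['t'],o['ee_pos'],M.round(3),o['width'],o['ft_force'])
i=get_image("wrist");P=cloud(i);np.save("wrist.npy",i,allow_pickle=True)
cv2.imwrite("pics/w1.png",i['pixels'][...,::-1])
m=((i['range_z']>0)&(P[...,2]>206)&(P[...,2]<222)&(abs(P[...,0]-568)<40)).astype(np.uint8)
n,l,s,c=cv2.connectedComponentsWithStats(m)
for k in range(1,n):
    if s[k,4]>30:
        q=P[l==k]; print(c[k],s[k],q.mean(0),cv2.minAreaRect(q[:,:2].astype(np.float32)),"err tool",(M.T@(q.mean(0)-o['ee_pos'])).round(1))
```

```text
2.475 [563.59511569  23.64944267 272.19674364] [[-1.     0.029 -0.001]
 [ 0.029  1.     0.   ]
 [ 0.001  0.    -1.   ]] 50.09072871578113 [ 0.87187697  0.71633502 -0.45486385]
[275.75533109 228.77441077] [264 209  24  40 891] [566.55117393  24.75050932 212.88229094] ((567.5433959960938, 24.512025833129883), (14.470477104187012, 23.979692459106445), 88.46783447265625) err tool [-3.   1.2 59.3]
[ 99.55273438 229.15136719] [  85  210   31   39 1024] [563.90541494 -83.30755263 212.45351902] ((564.732177734375, -84.63043975830078), (15.0228853225708, 23.842987060546875), 88.87981414794922) err tool [  -3.5 -106.9   59.7]
```

Only the two thumb-piece positions came from this wrist frame. I didn't need to view it. The left thumb is within 4 mm of the tool axis, so I'll descend and pinch.

>>> play_rows(
  plan="5 -0.4 0.1 2.5 0 0 0;5 0 0 2.5 0 0 0;5 0 0 2 0 0 0;5 0 0 1.4 0 0 0;5 0 0 0 0 0 0;3 0 0 0 0 0 0;2 0 0 0 0 0 0;1 0 0 0 0 0 0;0.5 0 0 0 0 0 0;0.5 0 0 0 0 0 0;0.5 0 0 0 0 0 0;0.5 0 0 0 0 0 0",
)

```text
t: 4.03
ee_pos: [568.4, 24.3, 189.0]
orientation: [0.044, 3.141, 0.0]
ft_force: [-0.5, -0.3, 4.2]
width: 13.9
```

Run:
```python
from h import *
o=get_obs();print(o['t'],o['ee_pos'],o['width'],o['ft_force'])
i=get_image("wrist");cv2.imwrite("pics/w2.png",i['pixels'][...,::-1])
```

```text
4.025 [568.37583371  24.34474642 188.99609562] 13.870841430330369 [-0.45549703 -0.27545564  4.2144255 ]
```

View pics/w2.png

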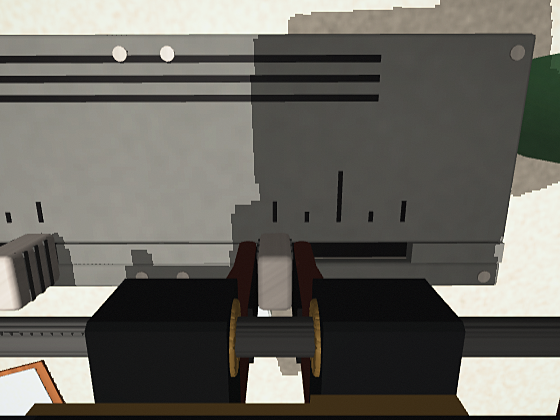

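The wrist view shows the fingers pinching the left thumb-piece at (275,270). It lines up with the first engraved line at u=275; the long half-travel line is at u=340. Now I'll slide it 30 mm along the tool's +y.

>>> play_rows(
  plan="0.5 0 0.4 0 0 0 0;0.5 0 0.4 0 0 0 0;0.5 0 0.4 0 0 0 0;0.5 0 0.4 0 0 0 0;0.5 0 0.4 0 0 0 0;0.5 0 0.4 0 0 0 0;0.5 0 0.4 0 0 0 0;0.5 0 0.2 0 0 0 0;0.5 0 0 0 0 0 0;0.5 0 0 0 0 0 0;0.5 0 0 0 0 0 0;0.5 0 0 0 0 0 0",
)

```text
t: 5.58
ee_pos: [569.1, 53.3, 188.9]
orientation: [0.044, 3.141, -0.003]
ft_force: [-1.1, -6.8, 6.1]
width: 13.9
```

Run:
```python
from h import *
o=get_obs();print(o['t'],o['ee_pos'],o['width'],o['ft_force'])
i=get_image("wrist");s=get_image("scene")
a=i['pixels'][...,::-1][150:400];b=cv2.resize(s['pixels'][...,::-1][165:305,160:380],None,fx=2.5,fy=2.5)[:,:560-10]
b=cv2.copyMakeBorder(b,0,0,0,560-b.shape[1],cv2.BORDER_CONSTANT)
cv2.imwrite("pics/w3.png",np.vstack([a,b]))
o=get_obs();print(o['t'],o['ee_pos'],o['ft_force'])
```

```text
5.575 [569.12549008  53.32680992 188.94440865] 13.892808079149512 [-1.10872525 -6.77256244  6.05956352]
5.675 [569.11604439  53.3157267  188.95678564] [-1.20889618 -6.47905098  6.52304049]
```

View pics/w3.png

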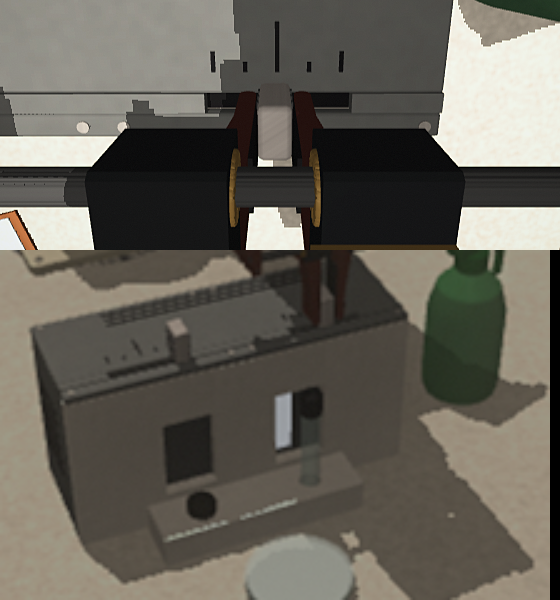

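The thumb-piece (u≈275) now lines up with the long half-travel line (u≈277), and the tool moved 29 mm. The left window behind the tube is half bright, the right one is still dark, and the tube and plug are in place. The spring force of about 6.5 N also fits half travel, so I'm handing in.

Run:
```python
from h import *
print(close_job()); o=get_obs();print(o['t'],o['ee_pos'],o['width'],o['ft_force'])
```

```text
the job is handed in; nothing more can be done
None
the job is handed in; nothing more can be done
```

The left bay's shutter is open to about half travel, and the fingers are still holding it. The tube stood in the left bay, so I pinched that bay's thumb-piece from above, slid it outwards and handed in at about 5.7 s.

Last checks, taken just before handing in:
- **Opening:** the tool moved 29 mm, and the thumb-piece lines up with the long half-travel line to within about 2 pixels.
- **Spring force:** about 6.5–6.8 N along the slide, against 6.6 N expected at half travel.
- **Grip:** finger opening was 13.9 mm on the 14 mm block, and the tool moved less than 0.02 mm over the last 0.1 s.
- **Rest of the scene:** the last picture shows the left window half bright and the right window still dark. The tube, plug, bottle and dish look undisturbed. The tube rack was outside that crop; the arm did not go near it.

None of these checks failed or disagreed. The state couldn't be read after handing in, so nothing was checked during the judged second.

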